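# Lock the key organiser with its hidden-hole pin

### The job

Put the key organiser's locking pin back: take the thick-headed steel pin out of the bamboo rest, lower it through the long slot in the organiser's steel cover, and feel along the sprung plate underneath with light pressure until the tip drops into the hidden hole. Then let the pin go fully home, upright with its head flush on the cover, and release it. Never force it, and leave everything else on the console where it is.

Things in the scene. Friction and masses are not known exactly. Their poses are not given: they have to be found in the camera images.
- organiser: Fixed bamboo key organiser. Origin: on the console under the slot's middle; z up, y along the slot. Here is a hollow clamp block, 60 mm (x) by 188 mm (y), under a 4 mm steel cover, its top 70 mm above the console. A sprung plate with one hidden hole lies under the slot. More than 30 N from the pin damages the organiser.
- slot (a point): Middle of the slot in the cover, level with the cover's top (70 mm above the console). The slot is 68 mm long (organiser's y) and 10.5 mm wide (x) at its throat, long edges bevelled out to 16 mm at the top.
- plate_mid (a point): Point under the slot's middle on top of the black sprung plate, 18 mm below the cover's top. The plate, 6 mm thick, fills the slot's length and gives down by 8 mm: 2.4 N starts it, then 0.6 N per mm, then a hard stop; it does not move sideways. Free room below, to the console.
- plate_end (a point): Point on the plate's top 26 mm towards +y of plate_mid. The plate's one through hole, 9.5 mm diameter with a 0.5 mm chamfer, lies on the slot's middle line anywhere from 26 mm on the -y side to 26 mm on the +y side of plate_mid. Where is not measured and differs each time.
- board_top (a point): Middle of the top edge of the organiser's hook board, 126 mm above the console. Board: 18 mm thick (x), 165 mm long (y); its near end is 97 mm towards +y from the slot's middle; lip and hooks on its -x side.
- pin: Loose steel locking pin, about 80 g (55 to 110 g), standing upright in one of the rest's two holes: a plain round head, 24 mm diameter and 36 mm tall, over a round shank of 8 mm diameter and 45 mm long, whose last 3 mm taper to a flat tip 6.5 mm across. Origin: centre of the head's underside; z up along the head. In the rest its head's underside is 48 mm above the console.
- pin_tip (a point): Centre of the pin's tip, 45 mm below the head's underside.
- rest: Fixed bamboo block, 55 mm (x) by 150 mm (y) by 48 mm high, with two through holes 10 mm in diameter at y = -45 and +45 mm; the pin stands in one, the pen in the other, either way round. Origin: centre of its underside.
- pen: Bystander: black pen standing in the rest's other hole, its upper part 13 mm diameter and 38 mm above the rest. Origin: level with the rest's top.
- vase: Bystander: empty white ceramic vase, 96 mm at its widest, 170 mm tall. Origin: centre of its underside.
- coaster: Bystander: round wooden coaster, 100 mm diameter, 10 mm thick. Origin: centre of its underside.
- fob: Bystander: black plastic lock fob, 36 by 62 by 13 mm. Origin: centre of its underside.
- sunglasses: Bystander: folded metal-framed sunglasses, 34 by 136 by 36 mm high. Origin: centre of the underside.
- key: Bystander: flat brass key, 62 mm long, 4 mm thick. Origin: underside of its round bow.
Mind the look-alikes: they are no part of the job. What is shaped like the pin but brown or green is not meant.

How it is judged (in metres and radians):
On the way, in this order (a step that is already met when the one before it is completed fails the run):
1. the pin is lifted clear of the rest (height (world z) of pin_tip above 0.055 m), for 0.1 s.
2. the pin's tip has gone through the hole in the sprung plate (30 mm or more below the cover's top) (z of pin_tip in the frame of organiser below 0.04 m and x of pin_tip in the frame of organiser between -0.012 and 0.012 m and y of pin_tip in the frame of organiser between -0.036 and 0.036 m).
At the end, for the whole second after the job is handed in: The pin stands in the slot through the hidden hole, head underside within 2.5 mm of the cover's top, within 6 mm of the slot's middle line and 32 mm of its middle, upright within 0.1 rad, at rest (under 20 mm/s) and released (z of pin in the frame of organiser between 0.066 and 0.0725 m and x of pin in the frame of organiser between -0.006 and 0.006 m and y of pin in the frame of organiser between -0.032 and 0.032 m and angle between pin's own z axis and vertical below 0.1 rad and linear speed of pin below 0.02 m/s); the robot touches nothing.
It fails at once if the pin presses on the organiser with more than 30 N (contact force between pin and organiser above 30 N).
It fails at once if a bystander (vase, coaster, fob, sunglasses, key or pen) is moved more than 30 mm or the vase tipped (distance of any of vase, coaster, fob, sunglasses, key, pen from where it was at the start of the episode above 0.03 m or angle between vase's own z axis and vertical above 0.3 rad).
It also fails if it takes over 64 s, if anything falls off the work surface, if the arm or the gripper's body presses on something with over 40 N, if the wrist force passes 120 N, or if a joint passes its speed limit or range.

### The arm

A 6-joint arm with a two-finger parallel gripper is mounted at the origin on the work surface. World frame = base frame: x ahead of the robot, y to its left, z up, the work surface at z = 0. Lengths are in mm, angles in rad, forces in N, time in s.
With the tool pointing down it reaches from about 250 to 775 mm from the base axis. Payload 4 kg.
Tool frame: the origin (TCP) lies on the centre line of the jaws, within the pads' length; the fingertips stand 19 mm ahead of it and the grasp point (between the pads) is the TCP (tip_extent is the distance from the TCP to the fingertips, in mm); z points along the fingers, y is the line along which they close (so a half turn about z gives the same grasp; the last joint's range is limited). The gripper opens to 94 mm and grips with 3 to 60 N. Pads are 16 mm wide; open, the fingers measure 119 mm over their backs; the gripper's body (75 mm by 177 mm) begins 78 mm behind the grasp point.
Start: joints at [-1.406, 0.087, 1.371, -0, 1.684, -0.103], TCP at [145.532, -530.414, 224.506] pointing down, gripper open.
Joint ranges: [-3.1, 3.1], [-0.76, 2.03], [0.27, 2.55], [-1.08, 4.22], [0.17, 2.65], [-2.57, 2.57]. Speed limits (rad/s): [2.79, 2.79, 3.14, 3.14, 3.14, 3.14].

### API

Orientations are given as a unit quaternion [w, x, y, z].
In Python, from workcell import * gives the robot as it stands.
- The arm moves only by the shell command python3 -m handwheel 'ROWS' [FORCE]. ROWS is JSON, a list that holds one entry, the list of rows, each a list of 7 numbers: the turn, a rotation vector about the tool's x, y, z in degrees, then the shift along the tool's x, y, z in cm, then the opening, from -1 (shut) to 1 (fully open). In form: [[[rx, ry, rz, tx, ty, tz, gripper], ...]]. A call has 1 to 8 rows; each row shifts and turns the commanded pose from where the row before left it, along the tool's axes as they then stand; what a row does not reach is not made up. A row lasts 1/12 s, in which the tool goes at most 41.7 mm and 7.16 degrees, less where a joint would pass 70% of its speed; a pose out of reach is approached as far as the arm can. A call with a gripper value outside its range is refused whole. The fingers move at their own pace and stop on an object; FORCE is the grip in N (left out, the last holds). Time passes only in rows, so rows that do not move let the fingers close. It gives the time, the measured TCP pose, the force, the opening and the grip force at its end, in the units of the state.
- read_state(): the state, without advancing time (a new reading comes with each control period).
- get_image(name): name is "side" or "top"; returns (picture, depth): 480x640x3 uint8, red, green, blue; 480x640 float32, mm along the optical axis (not along the pixel's ray), 0 where there is no reading.
- get_calibration(name): a dict with "mtx" (3x3 intrinsics, pixels), "extrinsics" (4x4, takes a point from camera to world coordinates). Camera axes: x right, y down, z forward; pixel columns grow to the right and rows downward; lengths in mm; the calibration is good to about 2 mm. A picture is of the moment at which its call begins. get_calibration takes no time and is no camera call.
- close_job(): hands the job in; it is judged then, once.
The state is a dict: "time_s": time; "qpos": joint angles; "qvel": joint speeds; "joint_efforts": joint torques, N m; "tool_pos": TCP position; "eef_rot": TCP orientation; "wrist_force": force on the tool from outside, world axes, zero at the start; "torque": the same for the moment, N m; "finger_gap": finger opening in mm; "grip_force": force on a finger pad.
Only numpy, scipy, OpenCV 4.12 (cv2) and the standard library are available. Lean on these libraries where they do the work, as an engineer would, in place of code of your own. Each camera call takes 0.05 s, during which the arm holds its last target. There are 200 camera calls.

## Working session

There is one attempt and no reset: what is moved stays moved. The work goes in short steps, Python scripts to look and compute and a shell command to move; the robot and the scene stay as the last step left them, time stands still between calls to the robot, and variables do not carry over. Pictures are saved under pics/ and viewed, at most 10 in all, crops included, and the job is handed in when it is done.

```bash
mkdir -p pics; ls
python3 - <<'E'
from workcell import *
import cv2,numpy as np,json
for n in("side","top"):
    im,d=get_image(n);np.savez("%s0.npz"%n,im=im,d=d)
    cv2.imwrite("pics/%s0.png"%n,im[:,:,::-1])
    c=get_calibration(n);print(n,np.round(c["mtx"],1).tolist(),np.round(c["extrinsics"],3).tolist())
print(read_state())
E
```

```text
pics
side [[512.3, 0.0, 313.8], [0.0, 512.3, 241.8], [0.0, 0.0, 1.0]] [[0.875, -0.253, 0.412, 162.467], [-0.483, -0.473, 0.737, -805.061], [0.008, -0.844, -0.536, 685.555], [0.0, 0.0, 0.0, 1.0]]
top [[530.8, 0.0, 315.7], [0.0, 530.8, 235.0], [0.0, 0.0, 1.0]] [[0.022, -0.996, 0.088, 513.415], [-1.0, -0.02, 0.024, -25.794], [-0.022, -0.089, -0.996, 1102.772], [0.0, 0.0, 0.0, 1.0]]
{'time_s': 0.1, 'qpos': array([-1.40607254e+00,  8.78885668e-02,  1.37207830e+00,  1.12621210e-05,
        1.68359190e+00, -1.03081890e-01]), 'qvel': array([ 0.00047093, -0.00229514, -0.00368171, -0.00025909, -0.00169169,
        0.00021534]), 'joint_efforts': array([ 1.96187983e-03, -3.41255200e+01, -3.03300333e+01,  7.19825272e-02,
        3.05062300e-02, -9.64514425e-05]), 'tool_pos': array([ 145.47388937, -529.94918927,  223.42968801]), 'eef_rot': array([-9.82763896e-04,  9.91047839e-01,  1.33503612e-01, -2.47007561e-05]), 'wrist_force': array([ 0.0979541 ,  0.19301857, -0.35945156]), 'torque': array([ 0.00399967, -0.03532101, -0.02119384]), 'grip_force': 0.0, 'finger_gap': 94.06244222431711}
```

View pics/side0.png

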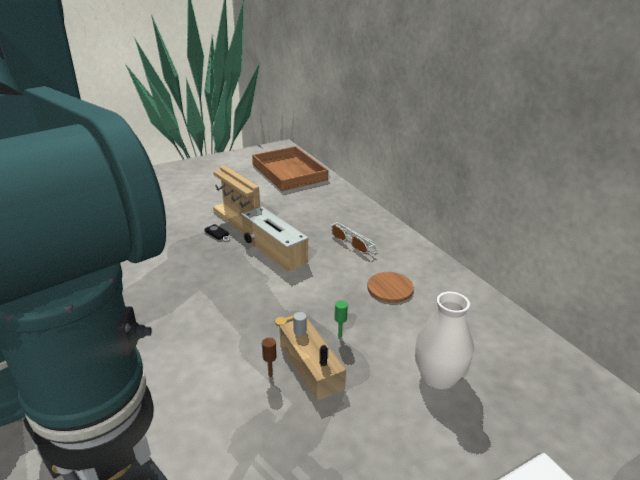

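View pics/top0.png

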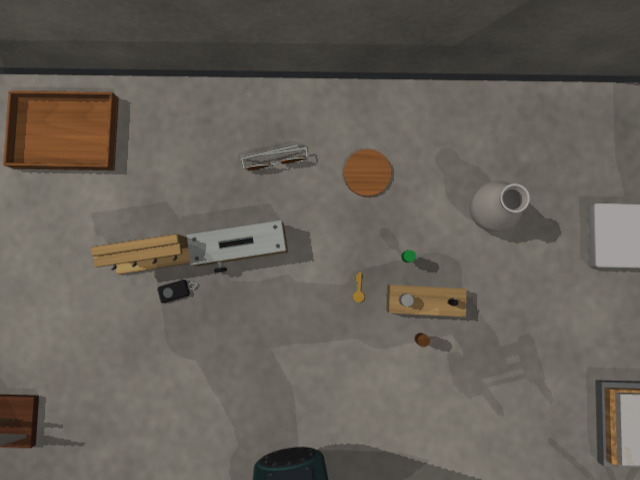

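The side view shows the grey pin head at about (300,323) in the rest, with the pen at (324,355). In the top view the pin head is at (407,299), the pen at (453,302), the slot at (236,242), and the green and brown look-alikes at (409,256) and (422,340).

```bash
cat > h.py <<'E'
from workcell import *
import numpy as np,cv2
def cloud(n,d):
    c=get_calibration(n);K=c["mtx"];T=np.array(c["extrinsics"])
    v,u=np.mgrid[:480,:640];P=np.stack([(u-K[0][2])/K[0][0]*d,(v-K[1][2])/K[1][1]*d,d],-1)
    return P@T[:3,:3].T+T[:3,3]
def atz(n,u,v,z):
    c=get_calibration(n);T=np.array(c["extrinsics"]);r=T[:3,:3]@np.linalg.inv(c["mtx"])@[u,v,1]
    return T[:3,3]+r*(z-T[2,3])/r[2]
def ray(n,u,v):
    c=get_calibration(n);T=np.array(c["extrinsics"]);r=T[:3,:3]@np.linalg.inv(c["mtx"])@[u,v,1]
    return T[:3,3],r/np.linalg.norm(r)
def tri(a,b):
    A=0;B=0
    for o,r in(a,b):
        M=np.eye(3)-np.outer(r,r);A=A+M;B=B+M@o
    return np.linalg.solve(A,B)
E
cat > m.py <<'E'
from h import *
D={n:np.load(n+"0.npz") for n in("top","side")}
C={n:cloud(n,D[n]["d"]) for n in D}
def rect(n,P):
    pass
t=C["top"]
def box(u0,u1,v0,v1,z0,z1,n="top"):
    P=C[n];m=np.zeros((480,640),bool);m[v0:v1,u0:u1]=1
    return m&(P[...,2]>z0)&(P[...,2]<z1)&(D[n]["d"]>0)
def pr(s,x):print(s,np.round(x,1).tolist())
# pin head
m=box(395,420,288,312,75,95);P=t[m];pr("top head n z",[m.sum(),np.median(P[:,2])]);v,u=np.where(m);pr("px",[u.min(),u.max(),v.min(),v.max()])
pr("c cloud",(P[:,:2].min(0)+P[:,:2].max(0))/2);pr("mean",P.mean(0))
m=box(285,315,305,345,80,95,"side");P=C["side"][m];pr("side head",[m.sum()]);
P=C["side"][box(285,315,305,345,52,95,"side")];pr("min",P.min(0));pr("max",P.max(0))
top=P[P[:,2]>np.percentile(P[:,2],97)-1.5];pr("side top z, centre",np.r_[top[:,2].mean(),(top[:,:2].min(0)+top[:,:2].max(0))/2])
# cover
for n,b in(("top",(185,300,210,280)),("side",(235,315,200,270))):
    m=box(*b,65,75,n);P=C[n][m];pr(n+" cover n,z",[m.sum(),np.median(P[:,2])])
    r=cv2.minAreaRect(P[:,:2].astype(np.float32));print(r)
    g=D[n]["im"].mean(-1)
    m2=np.zeros((480,640),bool)
    if n=="top": m2[232:252,212:262]=1
    else: m2[214:236,258:290]=1
    k=(m2&(g<70)).astype(np.uint8);nn,l,st,ce=cv2.connectedComponentsWithStats(k);i=1+st[1:,4].argmax()
    v,u=np.where(l==i);print(n,st[i],ce[i]);Z=np.array([atz(n,a,b,70)[:2] for a,b in zip(u,v)],np.float32)
    print("slot rect",cv2.minAreaRect(Z),Z.mean(0))
    cv2.imwrite("pics/s_%s.png"%n,cv2.resize(D[n]["im"][...,::-1][(200 if n=="side" else 205):(275 if n=="side" else 280),(225 if n=="side" else 185):(325 if n=="side" else 285)],None,fx=6,fy=6,interpolation=cv2.INTER_CUBIC))
# rest
m=box(380,475,280,325,44,52);r=cv2.minAreaRect(t[m][:,:2].astype(np.float32));print("rest",r)
for nm,b in(("green",(398,425,245,270)),("brown",(412,435,330,350)),("pen",(445,465,293,312))):
    m=box(*b,52,120);P=t[m];pr(nm,np.r_[m.sum(),P.mean(0),P[:,2].max()])
E
python3 m.py
```

```text
top head n z [127.0, 84.7]
px [401, 413, 293, 305]
c cloud [485.3, -177.2]
mean [485.1, -176.5, 84.5]
side head [106]
min [471.0, -194.0, 52.4]
max [495.4, -169.1, 86.0]
side top z, centre [84.4, 483.4, -180.8]
top cover n,z [2727.0, 70.9]
((588.4054565429688, 158.42279052734375), (60.71809768676758, 192.8166961669922), 10.018325805664062)
top [219 238  34  10 191] [235.27225131 242.16753927]
slot rect ((588.0476684570312, 156.0188751220703), (11.075958251953125, 66.26235961914062), 9.933891296386719) [587.8539  156.48235]
side cover n,z [1130.0, 69.4]
((581.03271484375, 182.17588806152344), (63.5388069152832, 255.48927307128906), 10.303619384765625)
side [266 221  15  11  35] [273.11428571 225.82857143]
slot rect ((584.5087890625, 147.73492431640625), (6.30037260055542, 56.651710510253906), 9.985612869262695) [584.49884 147.18391]
rest ((483.5080261230469, -221.48675537109375), (150.52027893066406, 55.10659408569336), 88.41789245605469)
green [143.0, 568.7, -179.8, 79.3, 84.7]
brown [153.0, 410.2, -206.6, 78.1, 87.7]
pen [72.0, 482.9, -266.3, 75.3, 90.6]
```

```bash
cat > go.py <<'E'
# usage: go.py x y z [yawdeg of tool x] : remaining shift (cm, tool axes) and turn
import sys
from h import *
from scipy.spatial.transform import Rotation as R
s=read_state();q=s["eef_rot"];r=R.from_quat([q[1],q[2],q[3],q[0]])
a=np.radians(float(sys.argv[4]) if len(sys.argv)>4 else 10)
g=R.from_matrix(np.array([[np.cos(a),np.sin(a),0],[np.sin(a),-np.cos(a),0],[0,0,-1]]))
g=g
print("t",round(s["time_s"],2),"pos",np.round(s["tool_pos"],1),"F",np.round(s["wrist_force"],2),"gap",round(s["finger_gap"],1),"grip",round(float(s["grip_force"]),1))
print("turn deg",np.round((r.inv()*g).as_rotvec(degrees=True),2),"shift cm",np.round(r.inv().apply(np.array(sys.argv[1:4],float)-s["tool_pos"])/10,2))
E
python3 -m handwheel '[[[0,0,5.4,0,0,0,0.28],[0,0,0,3.2,-2.4,0,0.28],[0,0,0,3.2,-2.4,0,0.28],[0,0,0,3.2,-2.4,0,0.28],[0,0,0,3.2,-2.4,0,0.28],[0,0,0,3.2,-2.4,0,0.28],[0,0,0,3.2,-2.4,0,0.28],[0,0,0,3.2,-2.4,0,0.28]]]'; python3 go.py 484.5 -177.5 130
```

```text
time_s: 0.77
tool_pos: [337.9, -324.4, 224.1]
eef_rot: [-0.0, 0.996, 0.086, -0.0]
wrist_force: [0.5, -0.2, 0.0]
finger_gap: 60.7
grip_force: 0.0
t 0.77 pos [ 337.9 -324.4  224.1] F [ 0.52 -0.23  0.03] gap 60.7 grip 0.0
turn deg [-0.02  0.01 -0.08] shift cm [ 16.97 -11.94   9.41]
```

```bash
python3 -m handwheel '[[[0,0,0,3.0,-2.1,0,0.28],[0,0,0,3.0,-2.1,0,0.28],[0,0,0,3.0,-2.1,1.5,0.28],[0,0,0,3.0,-2.1,1.5,0.28],[0,0,0,3.0,-2.1,1.5,0.28],[0,0,0,2.0,-1.4,2.5,0.28],[0,0,0,0,0,2.4,0.28],[0,0,0,0,0,0,0.28]]]'; python3 go.py 484.5 -177.5 72
```

```text
time_s: 1.43
tool_pos: [481.4, -176.7, 124.2]
eef_rot: [-0.003, 0.996, 0.088, -0.005]
wrist_force: [-0.3, -0.1, -0.6]
finger_gap: 60.4
grip_force: 0.0
t 1.43 pos [ 481.4 -176.7  124.2] F [-0.34 -0.15 -0.58] gap 60.4 grip 0.0
turn deg [-0.4   0.56  0.12] shift cm [0.35 0.17 5.22]
```

```bash
python3 -m handwheel '[[[0,0,0,0.1,0.1,1.5,0.28],[0,0,0,0,0,0,0.28],[0,0,0,0,0,0,0.28]]]'; python3 go.py 484.5 -177.5 72
```

```text
time_s: 1.68
tool_pos: [484.6, -180.9, 115.7]
eef_rot: [-0.0, 0.996, 0.086, -0.001]
wrist_force: [0.1, -0.0, -0.4]
finger_gap: 60.0
grip_force: 0.0
t 1.68 pos [ 484.6 -180.9  115.7] F [ 0.09 -0.02 -0.38] gap 60.0 grip 0.0
turn deg [-0.03  0.06 -0.11] shift cm [ 0.05 -0.34  4.37]
```

Run:
```python
from h import *
im=[]
for n,(u,v) in(("top",(407,299)),("side",(300,323))):
    i,d=get_image(n);im.append(cv2.resize(i[v-45:v+45,u-45:u+45,::-1],(390,390),interpolation=cv2.INTER_CUBIC))
cv2.imwrite("pics/g1.png",np.hstack(im))
```

```text
(no output)
```

View pics/g1.png

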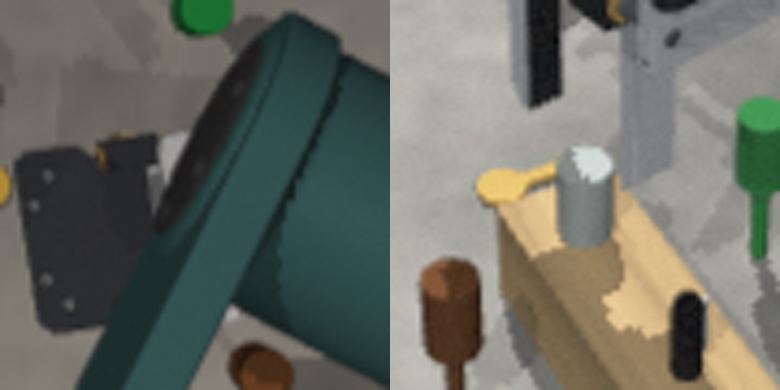

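The side half shows the open fingers above the pin head, which is at crop (585,200) and lies between them. The arm hides the pin in the top half. I'll descend.

```bash
python3 -m handwheel '[[[0,0,0,0.05,-0.34,1.5,0.28],[0,0,0,0,0,1.4,0.28],[0,0,0,0,0,1.3,0.28],[0,0,0,0,0,0,0.28],[0,0,0,0,0,0,0.28]]]'; python3 go.py 484.5 -177.5 72;  python3 -m handwheel '[[[0,0,0,0,0,0,0],[0,0,0,0,0,0,-0.3],[0,0,0,0,0,0,-0.6],[0,0,0,0,0,0,-0.8],[0,0,0,0,0,0,-0.8],[0,0,0,0,0,0,-0.8]]]' 12; python3 go.py 484.5 -177.5 72
```

```text
time_s: 2.2
tool_pos: [485.0, -177.5, 74.2]
eef_rot: [0.0, 0.996, 0.086, 0.0]
wrist_force: [1.0, -0.3, -0.2]
finger_gap: 60.1
grip_force: 0.0
t 2.2 pos [ 485.  -177.5   74.2] F [ 0.98 -0.33 -0.16] gap 60.1 grip 0.0
turn deg [ 0.01 -0.01 -0.1 ] shift cm [-0.05 -0.    0.22]
time_s: 2.7
tool_pos: [485.5, -177.6, 74.0]
eef_rot: [0.001, 0.996, 0.087, 0.0]
wrist_force: [0.0, -5.0, -1.4]
finger_gap: 23.7
grip_force: 11.3
t 2.7 pos [ 485.5 -177.6   74. ] F [ 0.03 -5.04 -1.39] gap 23.7 grip 11.3
turn deg [ 0.1  -0.04 -0.05] shift cm [-0.09 -0.03  0.2 ]
```

```bash
python3 -m handwheel '[[[0,0,0,0,0.1,0,-0.8],[0,0,0,0,0,0,-0.8],[0,0,0,0,0,0,-0.8]]]'; python3 go.py 484.5 -177.5 72
```

```text
time_s: 2.95
tool_pos: [485.5, -177.9, 73.9]
eef_rot: [-0.0, 0.996, 0.087, 0.0]
wrist_force: [-0.6, 2.1, 3.0]
finger_gap: 23.7
grip_force: 12.0
t 2.95 pos [ 485.5 -177.9   73.9] F [-0.63  2.13  3.02] gap 23.7 grip 12.0
turn deg [-0.01 -0.03 -0.06] shift cm [-0.09 -0.05  0.19]
```

```bash
python3 -m handwheel '[[[0,0,0,0,0,-0.5,-0.8],[0,0,0,0,0,-1.0,-0.8],[0,0,0,0,0,-2,-0.8],[0,0,0,0,0,-2.5,-0.8],[0,0,0,0,0,-2,-0.8],[0,0,0,0,0,-2,-0.8],[0,0,0,0,0,0,-0.8],[0,0,0,0,0,0,-0.8]]]' 20; python3 go.py 588 157 175
python3 - <<'E'
from h import *
i,d=get_image("side");np.savez("l.npz",im=i,d=d)
cv2.imwrite("pics/l.png",cv2.resize(i[180:400,220:380,::-1],None,fx=2.7,fy=2.7,interpolation=cv2.INTER_CUBIC))
E
```

```text
time_s: 3.62
tool_pos: [485.8, -178.3, 174.8]
eef_rot: [0.001, 0.996, 0.087, 0.001]
wrist_force: [-0.5, -0.2, -0.8]
finger_gap: 23.5
grip_force: 20.0
t 3.62 pos [ 485.8 -178.3  174.8] F [-0.54 -0.22 -0.82] gap 23.5 grip 20.0
turn deg [ 0.1  -0.13 -0.05] shift cm [ 1.585e+01 -3.126e+01 -3.000e-02]
```

View pics/l.png

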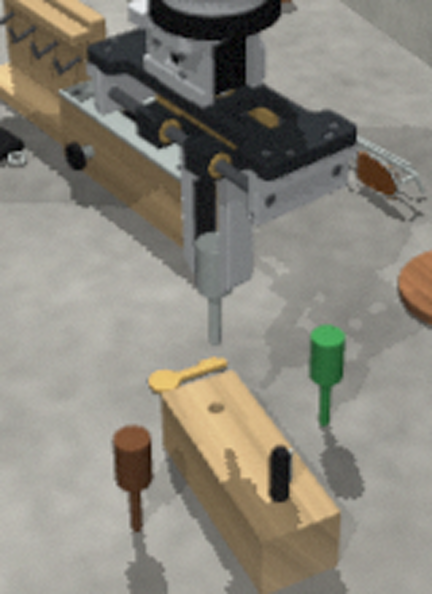

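The pin is held upright below the fingers (tip at crop (215,342)), the rest hole is empty, and the look-alikes and pen are untouched. Next I'll go above the slot's -y end.

```bash
python3 -m handwheel '[[[0,0,0,1.5,-2.6,0,-0.8],[0,0,0,2,-3.4,0,-0.8],[0,0,0,2,-3.4,0,-0.8],[0,0,0,2,-3.4,0,-0.8],[0,0,0,2,-3.4,0,-0.8],[0,0,0,2,-3.4,0,-0.8],[0,0,0,2,-3.4,0,-0.8],[0,0,0,1.6,-2.9,0,-0.8]]]' 20; python3 -m handwheel '[[[0,0,0,0.7,-1.5,0,-0.8],[0,0,0,0,0,0,-0.8],[0,0,0,0,0,0,-0.8]]]'; python3 go.py 592.9 129.9 150
python3 - <<'E'
from h import *
# side camera: bias from the empty rest hole, and slot by dark region in the first picture
L=np.load("l.npz");g=cv2.cvtColor(L["im"],cv2.COLOR_RGB2GRAY)
w=g[325:337,292:309].astype(int);print(w[::2,::2])
S=np.load("side0.npz")["im"];g=cv2.cvtColor(S,cv2.COLOR_RGB2GRAY)
print("hole@48",atz("side",300,330.7,48))
a=g[212:238,255:292];print(a)
E
```

```text
time_s: 4.33
tool_pos: [588.5, 105.7, 170.6]
eef_rot: [-0.0, 0.996, 0.087, -0.002]
wrist_force: [-0.1, -0.7, -1.1]
finger_gap: 23.9
grip_force: 20.0
time_s: 4.58
tool_pos: [592.5, 119.6, 170.9]
eef_rot: [0.0, 0.996, 0.088, -0.002]
wrist_force: [0.5, -0.7, -1.3]
finger_gap: 23.8
grip_force: 20.0
t 4.58 pos [592.5 119.6 170.9] F [ 0.49 -0.7  -1.25] gap 23.8 grip 20.0
turn deg [0.03 0.27 0.05] shift cm [ 0.23 -1.01  2.09]
[[201 197 196 189 177 179 179 190 186]
 [203 199 196 194 186 174 178 182 189]
 [197 201 196 157 153 164 177 177 186]
 [192 198 186 105 121 125 177 175 176]
 [194 193 200 188 182 189 185 174 176]
 [192 194 194 202 198 194 192 179 170]]
hole@48 [ 483.85302202 -181.8214339    48.        ]
[[110 105 127 135 136 136 134 193 209 207 207 207 204 206 197 186 164 150
  145 145 143 144 148 152 164 169 170 173 173 175 174 174 175 172 172 171
  170]
 [112 109 130 133 135 134 134 193 207 208 206 205 208 205 203 201 198 176
  153 145 144 145 148 159 166 170 172 172 171 171 173 175 173 173 173 174
  172]
 [111 113 131 135 133 134 135 193 210 207 209 211 209 209 206 205 206 201
  185 
[... 2940 characters left out ...]
 217 215 215 213 214 214 213 213 209 211 214 211 211 210 210 210 209 213
  216]
 [113 115 111 113 107 107 109 107 111 110 110 108 109 111 130 167 204 215
  216 217 215 215 215 212 215 216 214 213 211 209 215 212 209 209 208 212
  213]
 [115 115 115 112 112 109 111 112 110 113 108 110 111 109 111 122 152 185
  212 215 215 215 216 214 213 213 214 213 213 212 213 211 212 212 210 212
  211]
 [115 112 110 114 114 114 113 110 110 108 107 111 112 107 110 110 120 135
  170 207 215 214 216 216 216 215 218 214 215 213 213 214 212 212 213 212
  212]
 [112 111 111 112 113 114 116 113 110 108 110 109 110 109 110 108 109 111
  125 155 203 216 216 217 216 215 215 215 216 214 214 212 213 215 214 213
  209]]
```

Run:
```python
from h import *
for n,f,(v0,v1,u0,u1),th in(("side","side0.npz",(217,233,259,287),195),("top","top0.npz",(232,252,210,262),0)):
    S=np.load(f)["im"];g=cv2.cvtColor(S,cv2.COLOR_RGB2GRAY)
    if n=="top": th=0.9*np.median(g[230:254,205:270]);print(th)
    k=np.zeros_like(g);k[v0:v1,u0:u1]=g[v0:v1,u0:u1]<th
    nn,l,st,ce=cv2.connectedComponentsWithStats(k);i=1+st[1:,4].argmax();print(st[i],ce[i])
    v,u=np.where(l==i);Z=np.array([atz(n,a,b,70)[:2] for a,b in zip(u,v)],np.float32);print(n,cv2.minAreaRect(Z),Z.mean(0))
```

```text
[263 218  22  15 126] [273.32539683 224.92857143]
side ((586.798828125, 151.08934020996094), (19.185535430908203, 72.59654235839844), 9.789117813110352) [586.7057  150.81378]
126.0
[218 236  36  13 301] [235.43521595 242.09634551]
top ((588.0236206054688, 156.161865234375), (16.763652801513672, 69.33284759521484), 9.92733383178711) [588.0012  156.16748]
```

Both views, corrected by the pin's known place, put the slot's middle at (588.4, 155.0).

```bash
python3 -m handwheel '[[[0,0,0,0.1,-0.5,0,-0.8],[0,0,0,0.1,-0.4,0.5,-0.8],[0,0,0,0,0,1,-0.8],[0,0,0,0,0,0,-0.8],[0,0,0,0,0,0,-0.8],[0,0,0,0,0,0,-0.8]]]'; python3 go.py 593.1 128.4 145
```

```text
time_s: 5.08
tool_pos: [593.8, 127.7, 158.1]
eef_rot: [0.0, 0.996, 0.086, -0.0]
wrist_force: [0.4, -0.1, -1.5]
finger_gap: 23.7
grip_force: 20.0
t 5.08 pos [593.8 127.7 158.1] F [ 0.4  -0.08 -1.53] gap 23.7 grip 20.0
turn deg [ 0.01  0.04 -0.1 ] shift cm [-0.06 -0.08  1.31]
```

```bash
python3 -m handwheel '[[[0,0,0,-0.06,-0.08,0.6,-0.8],[0,0,0,0,0,0.6,-0.8],[0,0,0,0,0,0,-0.8],[0,0,0,0,0,0,-0.8],[0,0,0,0,0,0,-0.8]]]'; python3 go.py 593.1 128.4 135;python3 - <<'E'
from h import *
im=[]
for n,(u,v) in(("top",(250,242)),("side",(280,220))):
    i,d=get_image(n);im.append(cv2.resize(i[v-40:v+40,u-40:u+40,::-1],(390,390),interpolation=cv2.INTER_CUBIC))
cv2.imwrite("pics/g2.png",np.hstack(im))
E
```

```text
time_s: 5.5
tool_pos: [593.3, 129.0, 146.3]
eef_rot: [0.0, 0.996, 0.087, -0.0]
wrist_force: [0.4, -0.4, -1.2]
finger_gap: 23.9
grip_force: 20.0
t 5.5 pos [593.3 129.  146.3] F [ 0.36 -0.41 -1.16] gap 23.9 grip 20.0
turn deg [ 0.01  0.01 -0.05] shift cm [-0.03  0.06  1.13]
```

View pics/g2.png

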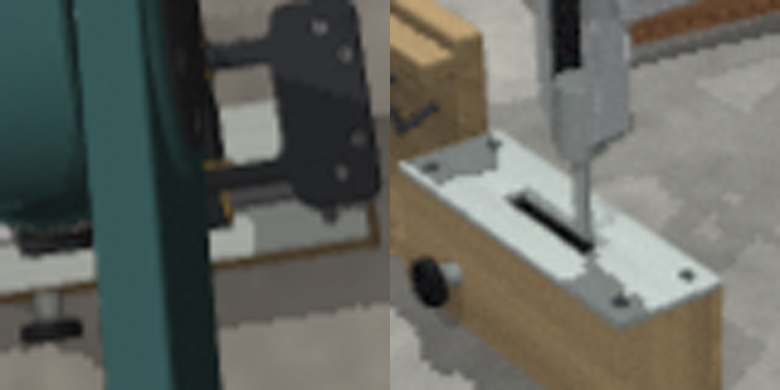

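The side half shows the pin tip at crop (583,240), just above the slot's near end and in line with it. I'll lower it in small steps, with a force guard between calls.

```bash
cat > chk.py <<'E'
# chk.py zmin zmax latmax : go on only while Fz and lateral force are within limits
import sys;from h import *
s=read_state();F=s["wrist_force"];a=[float(v) for v in sys.argv[1:]]
y=np.array([-.174,.985]);p=s["tool_pos"][:2]-[588.4,155.0]
print("t %.2f z %.1f  oy %.1f ox %.1f  F %s  Fy_org %.1f grip %.0f T %s"%(s["time_s"],s["tool_pos"][2],p@y,p@[.985,.174],np.round(F,1),F[:2]@y,s["grip_force"],np.round(s["torque"],2)))
sys.exit(not(a[0]<F[2]<a[1] and np.hypot(*F[:2])<a[2]))
E
H="python3 -m handwheel"
$H '[[[0,0,0,0,0,0.2,-0.8],[0,0,0,0,0,0.2,-0.8],[0,0,0,0,0,0,-0.8],[0,0,0,0,0,0,-0.8]]]'>/dev/null; python3 chk.py -5 4 5 && $H '[[[0,0,0,0,0,0.2,-0.8],[0,0,0,0,0,0.2,-0.8],[0,0,0,0,0,0,-0.8],[0,0,0,0,0,0,-0.8]]]'>/dev/null && python3 chk.py -5 4 5 && $H '[[[0,0,0,0,0,0.2,-0.8],[0,0,0,0,0,0.2,-0.8],[0,0,0,0,0,0,-0.8],[0,0,0,0,0,0,-0.8]]]'>/dev/null && python3 chk.py -5 4 5 && $H '[[[0,0,0,0,0,0.2,-0.8],[0,0,0,0,0,0.2,-0.8],[0,0,0,0,0,0,-0.8],[0,0,0,0,0,0,-0.8]]]'>/dev/null && python3 chk.py -5 4 5
```

```text
t 5.93 z 142.2  oy -26.4 ox 0.1  F [ 0.1 -0.3 -0.6]  Fy_org -0.3 grip 20 T [0.02 0.01 0.06]
t 6.27 z 138.2  oy -26.4 ox 0.1  F [-0.  -0.1 -1.2]  Fy_org -0.1 grip 20 T [-0.   -0.01  0.04]
t 6.60 z 134.1  oy -26.5 ox 0.1  F [-0.6 -0.2 -1. ]  Fy_org -0.1 grip 20 T [ 0.01 -0.02  0.01]
t 6.93 z 130.2  oy -26.5 ox 0.1  F [-0.1 -0.4 -1.6]  Fy_org -0.4 grip 20 T [0.04 0.   0.02]
```

```bash
H="python3 -m handwheel"
$H '[[[0,0,0,0,0,0.2,-0.8],[0,0,0,0,0,0.2,-0.8],[0,0,0,0,0,0,-0.8],[0,0,0,0,0,0,-0.8]]]'>/dev/null; python3 chk.py -5 1 5 && $H '[[[0,0,0,0,0,0.15,-0.8],[0,0,0,0,0,0,-0.8],[0,0,0,0,0,0,-0.8]]]'>/dev/null && python3 chk.py -5 1 5 && $H '[[[0,0,0,0,0,0.15,-0.8],[0,0,0,0,0,0,-0.8],[0,0,0,0,0,0,-0.8]]]'>/dev/null && python3 chk.py -5 1 5 && $H '[[[0,0,0,0,0,0.15,-0.8],[0,0,0,0,0,0,-0.8],[0,0,0,0,0,0,-0.8]]]'>/dev/null && python3 chk.py -5 1 5&& $H '[[[0,0,0,0,0,0.15,-0.8],[0,0,0,0,0,0,-0.8],[0,0,0,0,0,0,-0.8]]]'>/dev/null && python3 chk.py -5 1 5
```

```text
t 7.27 z 126.1  oy -26.5 ox 0.1  F [ 0.3  0.5 -0.9]  Fy_org 0.4 grip 20 T [ 0.01 -0.03  0.  ]
t 7.52 z 124.8  oy -26.5 ox 0.2  F [ 0.  -0.7 -0.4]  Fy_org -0.7 grip 20 T [0.01 0.03 0.04]
t 7.77 z 123.3  oy -26.4 ox 0.2  F [-0.  -0.  -0.8]  Fy_org -0.0 grip 20 T [ 0.01 -0.01 -0.02]
t 8.02 z 122.5  oy -26.5 ox 0.5  F [-0.8  0.2  1.5]  Fy_org 0.3 grip 20 T [0.   0.07 0.04]
```

```bash
H="python3 -m handwheel"
$H '[[[0,0,0,0,0,0.15,-0.8],[0,0,0,0,0,0,-0.8],[0,0,0,0,0,0,-0.8]]]'>/dev/null; python3 chk.py -5 6 5 && $H '[[[0,0,0,0,0,0.15,-0.8],[0,0,0,0,0,0,-0.8],[0,0,0,0,0,0,-0.8]]]'>/dev/null && python3 chk.py -5 6 5 && $H '[[[0,0,0,0,0,0.12,-0.8],[0,0,0,0,0,0,-0.8],[0,0,0,0,0,0,-0.8]]]'>/dev/null && python3 chk.py -5 6 5
```

```text
t 8.27 z 120.9  oy -26.5 ox 0.5  F [ 0.1 -0.6  2.1]  Fy_org -0.6 grip 20 T [-0.03  0.07  0.01]
t 8.52 z 119.2  oy -26.5 ox 0.5  F [-1.2 -0.6  2.9]  Fy_org -0.4 grip 20 T [ 0.06  0.1  -0.  ]
t 8.77 z 118.0  oy -26.5 ox 0.5  F [ 0.1 -0.1  3.9]  Fy_org -0.1 grip 20 T [0.02 0.15 0.01]
```

```bash
H="python3 -m handwheel"
f(){ :; }
$H '[[[0,0,0,0,-0.1,0,-0.8],[0,0,0,0,-0.1,0,-0.8],[0,0,0,0,0,0,-0.8],[0,0,0,0,0,0,-0.8]]]'>/dev/null; python3 chk.py 2 7 5 && $H '[[[0,0,0,0,-0.1,0,-0.8],[0,0,0,0,-0.1,0,-0.8],[0,0,0,0,0,0,-0.8],[0,0,0,0,0,0,-0.8]]]'>/dev/null && python3 chk.py 2 7 5 && $H '[[[0,0,0,0,-0.1,0,-0.8],[0,0,0,0,-0.1,0,-0.8],[0,0,0,0,0,0,-0.8],[0,0,0,0,0,0,-0.8]]]'>/dev/null && python3 chk.py 2 7 5 && $H '[[[0,0,0,0,-0.1,0,-0.8],[0,0,0,0,-0.1,0,-0.8],[0,0,0,0,0,0,-0.8],[0,0,0,0,0,0,-0.8]]]'>/dev/null && python3 chk.py 2 7 5 && $H '[[[0,0,0,0,-0.1,0,-0.8],[0,0,0,0,-0.1,0,-0.8],[0,0,0,0,0,0,-0.8],[0,0,0,0,0,0,-0.8]]]'>/dev/null && python3 chk.py 2 7 5
```

```text
t 9.10 z 117.9  oy -25.4 ox 0.5  F [-0.  -5.2  4.3]  Fy_org -5.1 grip 20 T [-0.93 -0.14 -0.01]
```

```bash
H="python3 -m handwheel"
$H '[[[0,0,0,0,-0.05,0,-0.8],[0,0,0,0,0,0,-0.8],[0,0,0,0,0,0,-0.8]]]'>/dev/null; python3 chk.py 2 7 8;  $H '[[[0,0,0,0,0,0,-0.8],[0,0,0,0,0,0,-0.8],[0,0,0,0,0,0,-0.8]]]'>/dev/null;python3 chk.py 2 7 8
```

```text
t 9.35 z 117.8  oy -24.3 ox 0.4  F [ 1.  -3.3  5.2]  Fy_org -3.4 grip 20 T [-0.85 -0.18  0.03]
t 9.60 z 117.8  oy -24.1 ox 0.4  F [ 1.3 -3.5  5.4]  Fy_org -3.7 grip 20 T [-0.88 -0.21 -0.  ]
```

```bash
H="python3 -m handwheel"
$H '[[[0,0,0,0,-0.1,-0.1,-0.8],[0,0,0,0,-0.1,0,-0.8],[0,0,0,0,0,0,-0.8],[0,0,0,0,0,0,-0.8]]]'>/dev/null; python3 chk.py 1.5 7 7 && $H '[[[0,0,0,0,-0.1,0,-0.8],[0,0,0,0,-0.1,0,-0.8],[0,0,0,0,0,0,-0.8],[0,0,0,0,0,0,-0.8]]]'>/dev/null && python3 chk.py 1.5 7 7 && $H '[[[0,0,0,0,-0.1,0,-0.8],[0,0,0,0,-0.1,0,-0.8],[0,0,0,0,0,0,-0.8],[0,0,0,0,0,0,-0.8]]]'>/dev/null && python3 chk.py 1.5 7 7 && $H '[[[0,0,0,0,-0.1,0,-0.8],[0,0,0,0,-0.1,0,-0.8],[0,0,0,0,0,0,-0.8],[0,0,0,0,0,0,-0.8]]]'>/dev/null && python3 chk.py 1.5 7 7 && $H '[[[0,0,0,0,-0.1,0,-0.8],[0,0,0,0,-0.1,0,-0.8],[0,0,0,0,0,0,-0.8],[0,0,0,0,0,0,-0.8]]]'>/dev/null && python3 chk.py 1.5 7 7
```

```text
t 9.93 z 118.7  oy -21.5 ox 0.3  F [ 1.9 -2.4  3.5]  Fy_org -2.6 grip 20 T [-0.58 -0.18  0.03]
t 10.27 z 118.7  oy -19.7 ox 0.2  F [ 0.8 -2.6  3.4]  Fy_org -2.7 grip 20 T [-0.69 -0.18  0.03]
t 10.60 z 118.7  oy -17.8 ox 0.2  F [-0.1 -3.1  4. ]  Fy_org -3.1 grip 20 T [-0.75 -0.08  0.  ]
t 10.93 z 118.7  oy -15.8 ox 0.3  F [ 0.6 -2.1  4.1]  Fy_org -2.2 grip 20 T [-0.8  -0.14 -0.01]
t 11.27 z 118.7  oy -13.7 ox 0.3  F [-0.2 -2.9  4.3]  Fy_org -2.8 grip 20 T [-0.64 -0.1   0.02]
```

```bash
H="python3 -m handwheel"
$H '[[[0,0,0,0,-0.1,0,-0.8],[0,0,0,0,-0.1,0,-0.8],[0,0,0,0,0,0,-0.8],[0,0,0,0,0,0,-0.8]]]'>/dev/null; python3 chk.py 1.5 7 7 && $H '[[[0,0,0,0,-0.1,0,-0.8],[0,0,0,0,-0.1,0,-0.8],[0,0,0,0,0,0,-0.8],[0,0,0,0,0,0,-0.8]]]'>/dev/null && python3 chk.py 1.5 7 7 && $H '[[[0,0,0,0,-0.1,0,-0.8],[0,0,0,0,-0.1,0,-0.8],[0,0,0,0,0,0,-0.8],[0,0,0,0,0,0,-0.8]]]'>/dev/null && python3 chk.py 1.5 7 7 && $H '[[[0,0,0,0,-0.1,0,-0.8],[0,0,0,0,-0.1,0,-0.8],[0,0,0,0,0,0,-0.8],[0,0,0,0,0,0,-0.8]]]'>/dev/null && python3 chk.py 1.5 7 7 && $H '[[[0,0,0,0,-0.1,0,-0.8],[0,0,0,0,-0.1,0,-0.8],[0,0,0,0,0,0,-0.8],[0,0,0,0,0,0,-0.8]]]'>/dev/null && python3 chk.py 1.5 7 7&& $H '[[[0,0,0,0,-0.1,0,-0.8],[0,0,0,0,-0.1,0,-0.8],[0,0,0,0,0,0,-0.8],[0,0,0,0,0,0,-0.8]]]'>/dev/null && python3 chk.py 1.5 7 7&& $H '[[[0,0,0,0,-0.1,0,-0.8],[0,0,0,0,-0.1,0,-0.8],[0,0,0,0,0,0,-0.8],[0,0,0,0,0,0,-0.8]]]'>/dev/null && python3 chk.py 1.5 7 7&& $H '[[[0,0,0,0,-0.1,0,-0.8],[0,0,0,0,-0.1,0,-0.8],[0,0,0,0,0,0,-0.8],[0,0,0,0,0,0,-0.8]]]'>/dev/null && python3 chk.py 1.5 7 7
```

```text
t 11.60 z 118.7  oy -11.7 ox 0.3  F [-0.4 -1.8  3.3]  Fy_org -1.7 grip 20 T [-0.63 -0.1   0.02]
t 11.93 z 117.6  oy -8.7 ox -0.1  F [ 1.3  0.1 -0.6]  Fy_org -0.2 grip 20 T [ 0.09 -0.14 -0.  ]
```

The force vanished at y ≈ -8.7 mm, so the tip has dropped into the hole. I'll lower it gently.

```bash
H="python3 -m handwheel"
$H '[[[0,0,0,0,0,0.15,-0.8],[0,0,0,0,0,0.15,-0.8],[0,0,0,0,0,0,-0.8],[0,0,0,0,0,0,-0.8]]]'>/dev/null; python3 chk.py -4 2 4 && $H '[[[0,0,0,0,0,0.15,-0.8],[0,0,0,0,0,0.15,-0.8],[0,0,0,0,0,0,-0.8],[0,0,0,0,0,0,-0.8]]]'>/dev/null && python3 chk.py -4 2 4 && $H '[[[0,0,0,0,0,0.15,-0.8],[0,0,0,0,0,0.15,-0.8],[0,0,0,0,0,0,-0.8],[0,0,0,0,0,0,-0.8]]]'>/dev/null && python3 chk.py -4 2 4 && $H '[[[0,0,0,0,0,0.15,-0.8],[0,0,0,0,0,0.15,-0.8],[0,0,0,0,0,0,-0.8],[0,0,0,0,0,0,-0.8]]]'>/dev/null && python3 chk.py -4 2 4 && $H '[[[0,0,0,0,0,0.15,-0.8],[0,0,0,0,0,0.15,-0.8],[0,0,0,0,0,0,-0.8],[0,0,0,0,0,0,-0.8]]]'>/dev/null && python3 chk.py -4 2 4 && $H '[[[0,0,0,0,0,0.15,-0.8],[0,0,0,0,0,0.15,-0.8],[0,0,0,0,0,0,-0.8],[0,0,0,0,0,0,-0.8]]]'>/dev/null && python3 chk.py -4 2 4
```

```text
t 12.27 z 115.0  oy -9.5 ox -0.0  F [ 0.6  1.3 -2. ]  Fy_org 1.1 grip 20 T [ 0.21 -0.08 -0.03]
t 12.60 z 112.5  oy -9.8 ox 0.2  F [-0.7  1.9 -1.8]  Fy_org 2.0 grip 20 T [ 0.21 -0.12 -0.01]
t 12.93 z 109.6  oy -9.9 ox 0.4  F [ 0.7  1.1 -0.4]  Fy_org 0.9 grip 20 T [ 0.3  -0.17  0.02]
t 13.27 z 106.6  oy -9.9 ox 0.3  F [ 1.   1.4 -1.3]  Fy_org 1.2 grip 20 T [ 0.35 -0.12  0.03]
t 13.60 z 103.5  oy -9.9 ox 0.3  F [-0.   0.9 -1. ]  Fy_org 0.9 grip 20 T [ 0.33 -0.22 -0.01]
t 13.93 z 100.5  oy -9.9 ox 0.3  F [0.5 1.4 0.4]  Fy_org 1.3 grip 20 T [ 0.35 -0.2  -0.04]
```

```bash
H="python3 -m handwheel"
$H '[[[0,0,0,0,0,0.15,-0.8],[0,0,0,0,0,0,-0.8],[0,0,0,0,0,0,-0.8]]]'>/dev/null; python3 chk.py -4 3 4 && $H '[[[0,0,0,0,0,0.1,-0.8],[0,0,0,0,0,0,-0.8],[0,0,0,0,0,0,-0.8]]]'>/dev/null && python3 chk.py -4 3 4 && $H '[[[0,0,0,0,0,0.1,-0.8],[0,0,0,0,0,0,-0.8],[0,0,0,0,0,0,-0.8]]]'>/dev/null && python3 chk.py -4 3 4 && $H '[[[0,0,0,0,0,0.1,-0.8],[0,0,0,0,0,0,-0.8],[0,0,0,0,0,0,-0.8]]]'>/dev/null && python3 chk.py -4 3 4 && $H '[[[0,0,0,0,0,0.1,-0.8],[0,0,0,0,0,0,-0.8],[0,0,0,0,0,0,-0.8]]]'>/dev/null && python3 chk.py -4 3 4
```

```text
t 14.18 z 99.2  oy -9.9 ox 0.3  F [ 0.2  1.5 -0.3]  Fy_org 1.4 grip 20 T [ 0.39 -0.23  0.03]
t 14.43 z 98.2  oy -9.9 ox 0.3  F [ 0.7  1.9 -0.6]  Fy_org 1.8 grip 20 T [ 0.44 -0.17 -0.  ]
t 14.68 z 97.2  oy -9.9 ox 0.3  F [ 0.8  2.  -0.6]  Fy_org 1.8 grip 20 T [ 0.41 -0.17 -0.02]
t 14.93 z 96.2  oy -9.9 ox 0.3  F [ 0.5  2.8 -0.8]  Fy_org 2.7 grip 20 T [ 0.42 -0.12  0.02]
t 15.18 z 95.9  oy -9.9 ox 0.4  F [-0.5  1.6  4.7]  Fy_org 1.7 grip 20 T [ 0.42  0.14 -0.03]
```

It is seated: contact with the cover at the expected height, z ≈ 96. I'll release it and retreat.

```bash
H="python3 -m handwheel"
$H '[[[0,0,0,0,0,0,-0.45],[0,0,0,0,0,0,-0.35],[0,0,0,0,0,0,-0.1],[0,0,0,0,0,0,0.2],[0,0,0,0,0,0,0.28],[0,0,0,0,0,0,0.28],[0,0,0,0,0,0,0.28]]]'>/dev/null; python3 go.py 586 147 200
$H '[[[0,0,0,0,0,-0.5,0.28],[0,0,0,0,0,-1,0.28],[0,0,0,0,0,-2,0.28],[0,0,0,0,0,-3,0.28],[0,0,0,0,0,-3,0.28],[0,0,0,0,0,-3,0.28],[0,0,0,0,0,-2,0.28],[0,0,0,0,0,0,0.28]]]' >/dev/null
$H '[[[0,0,0,-2,3,0,0.28],[0,0,0,-2,3,0,0.28],[0,0,0,-2,3,0,0.28],[0,0,0,-2,3,0,0.28],[0,0,0,-2,3,0,0.28],[0,0,0,-2,3,0,0.28],[0,0,0,0,0,0,0.28]]]'
python3 - <<'E'
from h import *
i,d=get_image("side");j,e=get_image("top")
P=cloud("top",e)[215:265,205:270].reshape(-1,3);P=P[(P[:,2]>80)&(np.hypot(P[:,0]-590,P[:,1]-146)<25)]
print("head top",P.mean(0) if len(P) else 0,len(P), np.percentile(P[:,2],[10,50,90]) if len(P) else 0)
cv2.imwrite("pics/f.png",np.hstack([cv2.resize(i[160:260,220:320,::-1],(390,390)),cv2.resize(j[160:320,150:310,::-1],(390,390))]))
E
```

```text
t 15.77 pos [590.4 145.2  95.1] F [-0.74 -0.51  0.68] gap 59.0 grip 0.0
turn deg [ 0.01  0.02 -0.06] shift cm [ -0.4   -0.25 -10.49]
time_s: 17.02
tool_pos: [500.8, -57.5, 239.5]
eef_rot: [0.001, 0.997, 0.083, -0.001]
wrist_force: [1.2, 0.5, 0.4]
finger_gap: 60.0
grip_force: 0.0
head top [588.87192675 145.40627309 104.38340432] 146 [ 95.99492121 106.54833988 109.31547437]
```

View pics/f.png

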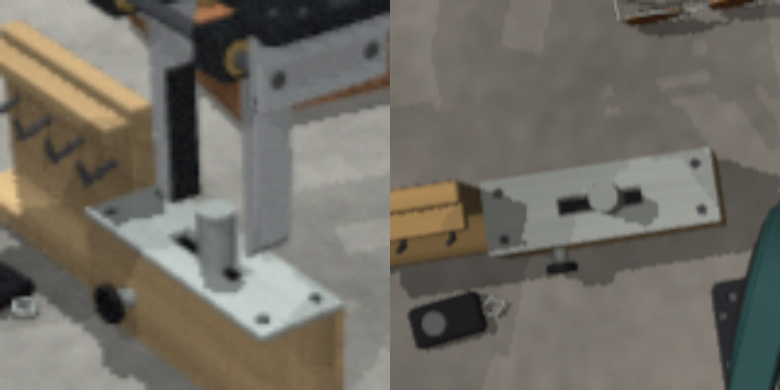

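The pin stands upright in the slot with its head on the cover (side crop (217,245), top crop (603,195)). The head top measures about 106.5 mm, which means it is seated, and the arm is clear, so I'll hand it in.

```bash
python3 -m handwheel '[[[0,0,0,0,0,0,0.28],[0,0,0,0,0,0,0.28],[0,0,0,0,0,0,0.28]]]' >/dev/null; python3 -c "from workcell import *; print(close_job())"
```

```text
the job is handed in; nothing more can be done
None
```

The pin is fully home and released: it dropped into the hidden hole about 9 mm to the -y side of the slot's middle, stands upright with its head flush on the cover, and the job is handed in; no verdict came back.

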